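# Open the label printer's cover with its two release buttons

### The arm

A 6-joint arm with a two-finger parallel gripper is mounted at the origin on the work surface. World frame = base frame: x ahead of the robot, y to its left, z up, the work surface at z = 0. Lengths are in m, angles in degrees, forces in N, time in s.
With the tool pointing down it reaches from about 0.4 to 0.825 m from the base axis. Payload 7 kg.
Tool frame: the origin (TCP) lies on the centre line of the jaws, within the pads' length; the fingertips stand 11 mm ahead of it and the grasp point (between the pads) lies 8 mm behind it; z points along the fingers, y is the direction in which the jaws open and shut (so a half turn about z gives the same grasp; the last joint's range is limited). The gripper opens to 88 mm and grips with 3 to 60 N. Pads are 19 mm wide; open, the fingers measure 130 mm over their backs; the gripper's body (78 mm by 193 mm) begins 47 mm behind the grasp point.
Start: joints at [-58.379, 20.546, 0.682, 0, -70.136, -16.507], TCP at [0.176, -0.652, 0.238] pointing down, gripper open.
Joint ranges: [-176.03, 176.03], [-82.01, 121.73], [-58.28, 71.71], [-173.87, 95.51], [-174.79, -0.11], [-173.66, 173.66]. Speed limits (degrees/s): [136.94, 136.94, 172.46, 180, 180, 180].

### API

Orientations are given as [roll, pitch, yaw] about the fixed x, y, z axes, in that order (R = Rz(yaw) Ry(pitch) Rx(roll)).
In Python, from plant import ctrl, cams, order gives the robot as it stands.
- The arm moves only by the tool jog_arm, never from a script. Its argument "motion" is a list of rows, each an object with "offset": the shift along the tool's x, y, z in mm, a list of three; "roll": the turn about the tool's z in rad; "hand": the finger opening in mm, from 0 to 87.6. A call has 1 to 20 rows; each row is the pose to reach, as a shift and turn from the pose commanded when the call began, along the tool's axes at that moment; what a row does not reach only later rows make up. A row lasts 1/12 s, in which the tool goes at most 41.7 mm and 7.16 degrees, less where a joint would pass 70% of its speed; a pose out of reach is approached as far as the arm can. A call with a gripper value outside its range is refused whole. The fingers move at their own pace and stop on an object; the grip force is fixed at half the most. Time passes only in rows, so rows that repeat a pose let the fingers close. It gives the time, the measured TCP pose, the force and the opening at its end, in the units of the state.
- ctrl.get_obs(): the state, without advancing time (a new reading comes with each control period).
- cams.snapshot(name): name is "scene" or "top"; returns a dict with "img" (384x512x3 uint8, red, green, blue), "K" (3x3 intrinsics, pixels), "cam_to_world" (4x4, takes a point from camera to world coordinates). Camera axes: x right, y down, z forward; pixel columns grow to the right and rows downward; lengths in m; the calibration is good to about 2 mm. A picture is of the moment at which its call begins. There is no depth.
- order.close_job(): hands the job in, once; it reports no verdict.
The state is a dict: "clock": time; "joint_pos": joint angles; "qvel": joint speeds; "tau": joint torques, N m; "tool_pos": TCP position; "orientation": TCP orientation; "force": force on the tool from outside, world axes, zero at the start; "moment": the same for the moment, N m; "opening": finger opening in m.
Only numpy, scipy, OpenCV 4.12 (cv2) and the standard library are available. Lean on these libraries where they do the work, as an engineer would, in place of code of your own. Each camera call takes 0.05 s, during which the arm holds its last target. There are 200 camera calls.

### The job

The label printer on the mail-room counter needs a new roll: press its two cover-release buttons down together, one fingertip on each, and keep both down until the cover springs up, then let go and leave the cover ajar. Do not press the round feed key between the buttons, and leave the other things on the counter where they stand.

Things in the scene. Friction and masses are not known exactly. Their poses are not given: they have to be found in the camera images.
- printer: Desktop label printer, fixed, 204 mm deep (x), 112 wide (y), 150 high; light grey body, black hinged cover. Origin: centre of its underside on the counter; front faces its own -x, z up. The front 50 mm of its top is a level deck 110 mm above the counter, carrying release button, round feed key, release button side by side. The cover starts 30 mm behind the buttons' centres.
- release_left_top (a point): Centre of the top of the +y release button: ribbed black oblong, 26 mm along the printer's x, 16 mm along its y, 8 mm above the deck (118 mm above the counter) when up; at x -82, y +34 mm in the printer's frame, so the two are 68 mm apart between centres. Moves down with the button. Axes are the printer's.
- release_right_top (a point): The same point on the other release button, at x -82, y -34 mm in the printer's frame.
- feed_key_top (a point): Centre of the top face of the round feed key, 15 mm across, midway between the two release buttons and standing 3 mm above the deck. It must not be pressed.
- release_left (a joint): How far the +y release button is pressed, m: 0 up, 0.006 fully down. Moves straight down on a spring, 2 N at first, 5 N fully down; comes up by itself. Its latch lets go of the cover at 4 to 5 mm. Each button has its own latch, and either latch alone keeps the cover shut.
- release_right (a joint): The same for the -y release button.
- cover (a joint): Angle of the cover about its hinge at the printer's rear, rad: 0 shut (up to 0.02 while latched), 0.24 sprung up to its stop. When both latches are free together a damped spring lifts it to the stop within about a second and keeps it there; its front lip is then about 33 mm higher.
- feed_key (a joint): How far the feed key is pressed, m: 0 up, 0.0025 fully down.
- cover_lip (a point): Middle of the upper front edge of the cover, 114 mm above the counter when shut; x -52, y 0 in the printer's frame.
- tape_dispenser_center (a point): Loose desktop tape dispenser, black, 165 x 62 x 110 mm, 1.1 kg; the point is on its middle, 35 mm above the counter. Leave alone.
- label_roll_center (a point): Loose spare roll of labels standing on its end, 84 mm across, 57 mm high; the point is its centre. Leave alone.
- date_stamp_center (a point): Loose self-inking hand stamp, 32 x 60 x 70 mm; the point is its centre. Leave alone.
- parcel_center (a point): Loose small carton, 85 x 120 x 55 mm; the point is its centre. Leave alone.

How it is judged (in metres and radians):
On the way:
1. both release buttons are held down together while the cover has sprung up (value of joint each of release_left, release_right above 0.003 m and value of joint cover above 0.17 rad), for 0.1 s.
At the end, for the whole second after the job is handed in: The cover stands ajar (more than 0.17 rad of its 0.24), having risen while both release buttons were still held down; both release buttons and the feed key are up again (within 1.5 mm and 1 mm); the tape dispenser, label roll, hand stamp and parcel are within 15 mm of where they began (value of joint cover above 0.17 rad and value of joint each of release_left, release_right below 0.0015 m and value of joint feed_key below 0.001 m and distance of each of tape_dispenser_center, label_roll_center, date_stamp_center, parcel_center from where it was at the start of the episode below 0.015 m); the robot touches nothing.
It fails at once if the feed key is pressed (value of joint feed_key above 0.0012 m).
It fails at once if the tape dispenser is moved or lifted (15 mm) (distance of tape_dispenser_center from where it was at the start of the episode above 0.015 m).
It fails at once if the label roll is moved or lifted (15 mm) (distance of label_roll_center from where it was at the start of the episode above 0.015 m).
It fails at once if the hand stamp is moved or lifted (15 mm) (distance of date_stamp_center from where it was at the start of the episode above 0.015 m).
It fails at once if the parcel is moved or lifted (15 mm) (distance of parcel_center from where it was at the start of the episode above 0.015 m).
It also fails if it takes over 32 s, if anything falls off the work surface, if the arm or the gripper's body presses on something with over 40 N, if the wrist force passes 120 N, or if a joint passes its speed limit or range.

## Working session

There is one attempt and no reset: what is moved stays moved. The work goes in short steps, Python scripts to look and compute and a tool call to move; the robot and the scene stay as the last step left them, time stands still between calls to the robot, and variables do not carry over. Pictures are saved under pics/ and viewed, about 8 in all and at most 12, crops included, and the job is handed in when it is done.

Besides the shell and the picture viewer there is one more tool, called after "Call:" as a command line: name --argument value ..., lists and objects as JSON in quotes. jog_arm: Moves the arm, as the interface text tells. Its arguments: {"type":"object","properties":{"motion":{"type":"array"}},"required":["motion"]}

```bash
mkdir -p pics
python3 - <<'E'
from plant import ctrl,cams
import cv2,numpy as np,pickle
o=ctrl.get_obs();print({k:np.round(v,3).tolist() for k,v in o.items()})
d={}
for n in("top","scene"):
    s=cams.snapshot(n);d[n]=s
    cv2.imwrite(f"pics/{n}0.png",s["img"][:,:,::-1]);print(n,np.round(s["K"],1).tolist(),np.round(s["cam_to_world"],3).tolist())
pickle.dump(d,open("s0.pkl","wb"))
E
```

```text
{'clock': 0.0, 'joint_pos': [-58.379, 20.592, 0.635, -0.022, -70.138, -16.507], 'qvel': [-0.022, 0.036, 0.087, 0.003, -0.027, -0.092], 'tau': [0.001, -58.272, 29.305, 6.997, 0.007, -0.0], 'tool_pos': [0.176, -0.651, 0.237], 'orientation': [179.902, -0.007, -164.893], 'force': [-0.91, -0.095, 0.214], 'moment': [0.018, -0.049, -0.018], 'opening': 0.088}
top [[350.3, 0.0, 254.7], [0.0, 350.3, 196.5], [0.0, 0.0, 1.0]] [[-0.003, -0.984, 0.177, 0.441], [-1.0, 0.004, 0.002, 0.01], [-0.002, -0.177, -0.984, 1.006], [0.0, 0.0, 0.0, 1.0]]
scene [[411.2, 0.0, 261.5], [0.0, 411.2, 188.5], [0.0, 0.0, 1.0]] [[0.064, 0.802, -0.594, 1.227], [0.998, -0.041, 0.051, -0.067], [0.017, -0.596, -0.803, 0.938], [0.0, 0.0, 0.0, 1.0]]
```

View pics/top0.png

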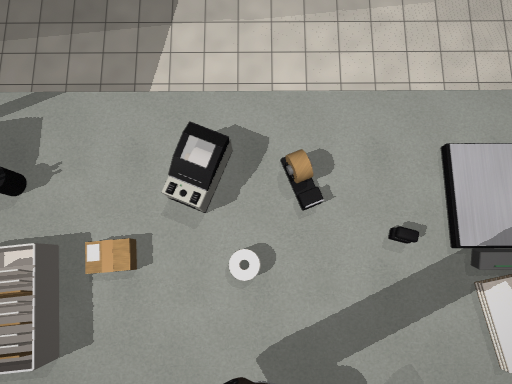

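View pics/scene0.png

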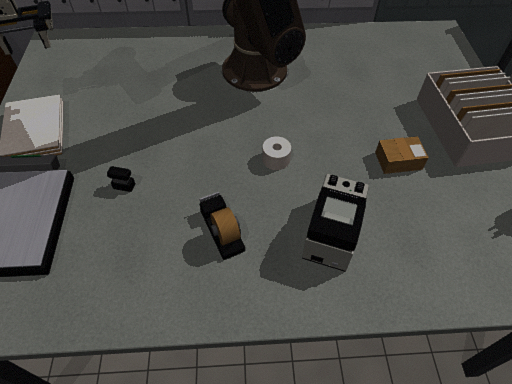

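The top picture shows the printer's front at about (187,192), with the buttons at (171,188) and (196,197) and the cover above them. The label roll is at (244,264), the tape dispenser at (303,180), the stamp at (404,235) and the parcel at (110,256). Next I'll zoom in on both views.

Run:
```python
import pickle,cv2,numpy as np
d=pickle.load(open("s0.pkl","rb"))
a=d["top"]["img"][165:220,155:220];b=d["scene"]["img"][165:220,310:375]
f=lambda i:cv2.resize(i,(390*1,330),interpolation=cv2.INTER_CUBIC)
cv2.imwrite("pics/z.png",np.hstack([f(a),f(b)])[:,:,::-1])
```

```text
(no output)
```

View pics/z.png

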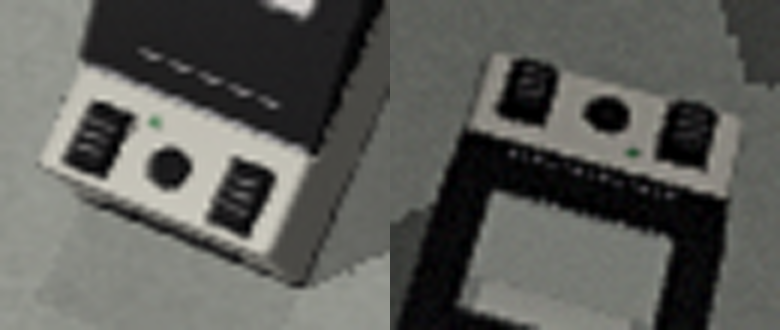

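The crop shows three dark keys on the light deck in each view. In crop pixels, the top view has left (99,139), feed (169,167) and right (241,197). The scene view, offset by 390, has right (138,92), feed (217,114) and left (299,134).

```bash
cat > h.py <<'E'
import pickle,numpy as np
from scipy.optimize import least_squares
d=pickle.load(open("s0.pkl","rb"))
def proj(s,P):
    c=np.linalg.inv(s["cam_to_world"]); q=(P@c[:3,:3].T+c[:3,3])@s["K"].T
    return q[:,:2]/q[:,2:]
def ray(s,uv,z):
    T=s["cam_to_world"];r=T[:3,:3]@np.linalg.solve(s["K"],[uv[0],uv[1],1.]);t=T[:3,3]
    return t+r*(z-t[2])/r[2]
L=np.array([[-82,34,116],[-82,0,112.5],[-82,-34,116],[-102,56,110],[-102,-56,110]])/1e3
def model(p):
    c,s=np.cos(p[2]),np.sin(p[2]);R=np.array([[c,-s,0],[s,c,0],[0,0,1]])
    return L@R.T+[p[0],p[1],0]
E
python3 - <<'E'
from h import *
U=lambda a,o:np.array(a)/6-0.42+o
t=U([[99,139],[169,167],[241,197],[40,165],[272,250]],[155,165])
s=U([[299,134],[217,114],[138,92],[351,118],[103,55]],[310,165])
w=np.array([1,1,1,.5,.5])[:,None]
for sel in("t","s","ts"):
    def f(p):
        P=model(p);r=[]
        if "t" in sel:r.append((proj(d["top"],P)-t)*w)
        if "s" in sel:r.append((proj(d["scene"],P)-s)*w)
        return np.concatenate(r).ravel()
    r=least_squares(f,[.6,.2,-.3]);print(sel,r.x.round(4),np.degrees(r.x[2]).round(2),(f(r.x).reshape(-1,2)).round(1).tolist())
    print(model(r.x)[:3].round(4).tolist())
for uv in t[:3]:print(ray(d["top"],uv,.116))
for uv in s[:3]:print(ray(d["scene"],uv,.116))
for n,uv in dict(roll=(244,264),tape=(303,180)).items():print(n,ray(d["top"],uv,.057))
E
```

```text
t [ 0.6882  0.1672 -0.3777] -21.64 [[-0.3, -0.1], [0.3, 0.2], [0.1, -0.4], [-0.4, -0.0], [0.1, 0.7]]
[[0.6245, 0.229, 0.116], [0.612, 0.1974, 0.1125], [0.5994, 0.1658, 0.116]]
s [ 0.6894  0.1689 -0.3803] -21.79 [[-0.1, -0.2], [-0.0, 0.5], [0.2, -0.2], [0.4, 0.1], [-0.5, -0.3]]
[[0.6259, 0.2309, 0.116], [0.6133, 0.1994, 0.1125], [0.6006, 0.1678, 0.116]]
ts [ 0.6888  0.1681 -0.3793] -21.73 [[-0.7, -0.4], [-0.1, -0.1], [-0.3, -0.6], [-0.6, -0.2], [-0.1, 0.6], [-0.5, -0.4], [-0.4, 0.3], [-0.2, -0.3], [0.1, -0.0], [-0.7, -0.3]]
[[0.6252, 0.23, 0.116], [0.6126, 0.1985, 0.1125], [0.6, 0.1669, 0.116]]
[0.62414675 0.22820377 0.116     ]
[0.61171354 0.19752315 0.116     ]
[0.5984649  0.16610967 0.116     ]
[0.62660198 0.23103822 0.116     ]
[0.61441221 0.19857304 0.116     ]
[0.60109235 0.16720596 0.116     ]
roll [0.42858887 0.04053814 0.057     ]
tape [ 0.65692419 -0.12264811  0.057     ]
```

Both views agree to within 2 mm. The button midpoint is near (0.6126, 0.1985) with the printer at yaw -21.7°, so the tool yaw should be 158.3° (a roll of +0.642 rad). I'll move over it at the present height.

Call:
jog_arm --motion '[{"offset":[-20,22,0],"roll":0.05,"hand":52},{"offset":[-640,710,0],"roll":0.642,"hand":52},{"offset":[-640,710,0],"roll":0.642,"hand":52},{"offset":[-640,710,0],"roll":0.642,"hand":52},{"offset":[-640,710,0],"roll":0.642,"hand":52},{"offset":[-640,710,0],"roll":0.642,"hand":52},{"offset":[-640,710,0],"roll":0.642,"hand":52},{"offset":[-640,710,0],"roll":0.642,"hand":52},{"offset":[-640,710,0],"roll":0.642,"hand":52},{"offset":[-640,710,0],"roll":0.642,"hand":52},{"offset":[-640,710,0],"roll":0.642,"hand":52},{"offset":[-640,710,0],"roll":0.642,"hand":52},{"offset":[-640,710,0],"roll":0.642,"hand":52},{"offset":[-640,710,0],"roll":0.642,"hand":52},{"offset":[-640,710,0],"roll":0.642,"hand":52},{"offset":[-640,710,0],"roll":0.642,"hand":52},{"offset":[-640,710,0],"roll":0.642,"hand":52},{"offset":[-640,710,0],"roll":0.642,"hand":52},{"offset":[-640,710,0],"roll":0.642,"hand":52},{"offset":[-640,710,0],"roll":0.642,"hand":52}]'

```text
clock: 1.77
tool_pos: [0.543, 0.0725, 0.2375]
orientation: [-180.0, -0.0, 158.4]
force: [-0.6, -0.7, 0.2]
opening: 0.0517
```

Call:
jog_arm --motion '[{"offset":[0,0,0],"roll":0,"hand":52},{"offset":[0,0,0],"roll":0,"hand":52},{"offset":[0,0,0],"roll":0,"hand":52}]'

```text
clock: 2.02
tool_pos: [0.5422, 0.0705, 0.2369]
orientation: [-179.9, -0.1, 158.4]
force: [0.2, -0.1, -1.2]
opening: 0.0521
```

Call:
jog_arm --motion '[{"offset":[-4,41,0],"roll":0.002,"hand":52},{"offset":[-8,82,0],"roll":0.002,"hand":52},{"offset":[-12,120,0],"roll":0.002,"hand":52},{"offset":[-14.4,145,0],"roll":0.002,"hand":52},{"offset":[-14.4,145,30],"roll":0.002,"hand":52},{"offset":[-14.4,145,60],"roll":0.002,"hand":52},{"offset":[-14.4,145,77],"roll":0.002,"hand":52},{"offset":[-14.4,145,77],"roll":0.002,"hand":52},{"offset":[-14.4,145,77],"roll":0.002,"hand":52}]'

```text
clock: 2.77
tool_pos: [0.6093, 0.1984, 0.1604]
orientation: [-179.9, -0.0, 158.2]
force: [0.1, 0.3, 1.0]
opening: 0.0518
```

Run:
```python
from plant import ctrl,cams
import cv2,numpy as np
o=ctrl.get_obs();print(o["clock"],o["tool_pos"],o["orientation"],o["joint_pos"],o["force"])
a=cams.snapshot("top")["img"][140:230,130:230];b=cams.snapshot("scene")["img"][130:220,300:400]
f=lambda i:cv2.resize(i,(400,360),interpolation=cv2.INTER_CUBIC)
cv2.imwrite("pics/z2.png",np.hstack([f(a),f(b)])[:,:,::-1])
```

```text
2.7667 [0.60930144 0.19838646 0.16043608] [-1.79903945e+02 -4.06300203e-02  1.58154962e+02] [ 3.54624769e+01  2.06348554e+01 -9.73505532e+00  2.04806633e-02
 -5.97328746e+01 -1.47317820e+02] [0.12092415 0.33051143 0.99464051]
```

View pics/z2.png

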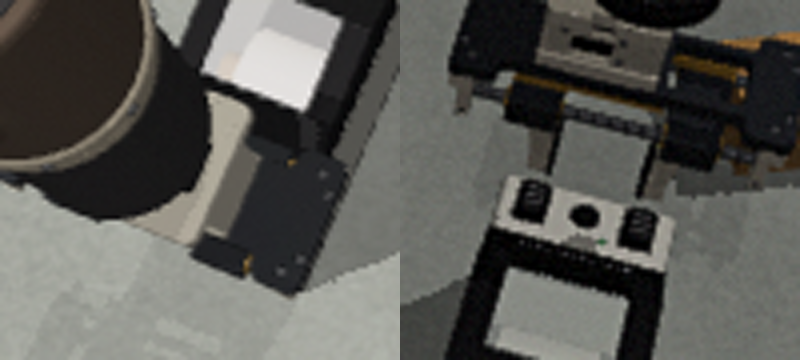

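In the scene crop, both fingertips are just above and in front of the buttons: left finger at about (540,165), right at about (652,190). I'll check them against the projected tip positions at higher zoom.

Run:
```python
from h import *
from plant import ctrl,cams
import cv2
o=ctrl.get_obs();s=cams.snapshot("scene");p=np.array(o["tool_pos"]);y=np.radians(158.15)
ty=np.array([np.sin(y),-np.cos(y),0]);tx=np.array([np.cos(y),np.sin(y),0])
im=cv2.resize(s["img"][150:195,322:382],(800,600),interpolation=cv2.INTER_CUBIC)[:,:,::-1].copy();k=800/60
def dot(P,c):
    u=(proj(s,P[None])[0]-[322,150]+.5)*k; cv2.circle(im,tuple(int(v) for v in u),4,c,-1)
for m in(1,-1):
  for e in(26,47):
    for w in(-9.5,9.5):
      dot(p+ty*m*e/1e3+tx*w/1e3-[0,0,.011],(0,0,255))
      dot(p*[1,1,0]+ty*m*e/1e3+tx*w/1e3+[0,0,.118],(0,255,0))
cv2.imwrite("pics/z3.png",im)
```

```text
(no output)
```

View pics/z3.png

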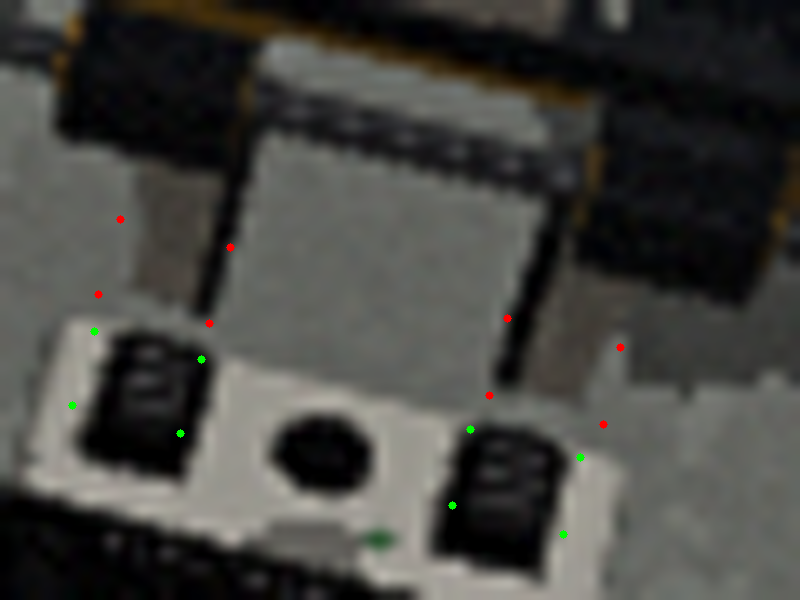

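Visible tips match the projection, and the footprints land on the front part of each button, clear of the feed key. Now I'll press slowly.

Call:
jog_arm --motion '[{"offset":[0,1,10],"roll":0,"hand":52},{"offset":[0,1,20],"roll":0,"hand":52},{"offset":[0,1,26],"roll":0,"hand":52},{"offset":[0,1,29],"roll":0,"hand":52},{"offset":[0,1,31],"roll":0,"hand":52},{"offset":[0,1,33],"roll":0,"hand":52},{"offset":[0,1,35],"roll":0,"hand":52},{"offset":[0,1,36.5],"roll":0,"hand":52},{"offset":[0,1,37.5],"roll":0,"hand":52},{"offset":[0,1,37.5],"roll":0,"hand":52},{"offset":[0,1,37.5],"roll":0,"hand":52}]'

```text
clock: 3.83
tool_pos: [0.6094, 0.2004, 0.124]
orientation: [-179.9, -0.0, 158.2]
force: [-6.2, -1.1, 8.1]
opening: 0.0518
```

About 8 N in total puts each button roughly 4–5 mm down. I'll go 1.5 mm further and hold.

Call:
jog_arm --motion '[{"offset":[0,0,1],"roll":0,"hand":52},{"offset":[0,0,1.5],"roll":0,"hand":52},{"offset":[0,0,1.5],"roll":0,"hand":52},{"offset":[0,0,1.5],"roll":0,"hand":52},{"offset":[0,0,1.5],"roll":0,"hand":52},{"offset":[0,0,1.5],"roll":0,"hand":52},{"offset":[0,0,1.5],"roll":0,"hand":52},{"offset":[0,0,1.5],"roll":0,"hand":52},{"offset":[0,0,1.5],"roll":0,"hand":52},{"offset":[0,0,1.5],"roll":0,"hand":52},{"offset":[0,0,1.5],"roll":0,"hand":52},{"offset":[0,0,1.5],"roll":0,"hand":52},{"offset":[0,0,1.5],"roll":0,"hand":52},{"offset":[0,0,1.5],"roll":0,"hand":52},{"offset":[0,0,1.5],"roll":0,"hand":52},{"offset":[0,0,1.5],"roll":0,"hand":52}]'

```text
clock: 5.17
tool_pos: [0.6094, 0.2004, 0.1233]
orientation: [-180.0, -0.0, 158.2]
force: [-8.4, -1.9, 13.3]
opening: 0.0519
```

Run:
```python
from plant import ctrl,cams
import cv2,numpy as np
o=ctrl.get_obs();print(o["clock"],o["tool_pos"],o["force"],o["moment"])
a=cams.snapshot("top")["img"][110:230,130:250];b=cams.snapshot("scene")["img"][150:270,290:410]
f=lambda i:cv2.resize(i,(400,400),interpolation=cv2.INTER_CUBIC)
cv2.imwrite("pics/z4.png",np.hstack([f(a),f(b)])[:,:,::-1])
```

```text
5.1667 [0.60939025 0.20041108 0.123289  ] [-8.35085018 -1.90493555 13.32961645] [-0.56311589  3.01190704 -0.03452286]
```

View pics/z4.png

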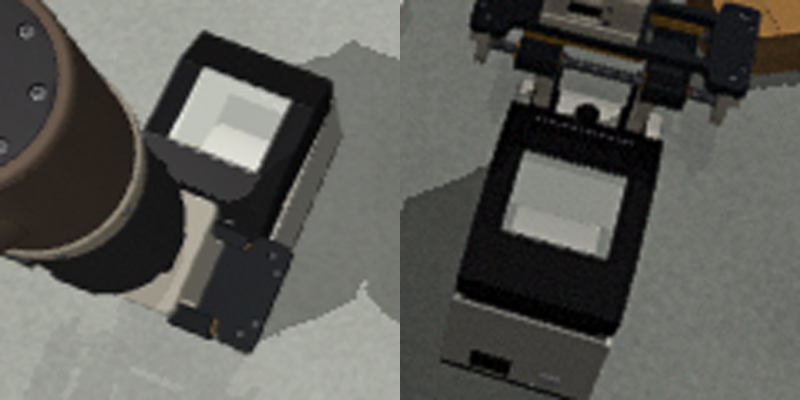

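The scene crop shows the cover's front edge raised: it now half hides the feed key, with corners near (326,180) and (368,192) in full pixels. I'll check that against the projection of the lip.

Run:
```python
from h import *
c,s=np.cos(-.3793),np.sin(-.3793);R=np.array([[c,-s],[s,c]])
for z in(.114,.131,.147):
    q=np.array([[-.052,-.056],[-.052,.056]])@R.T+[.6888,.1681]
    print(z,proj(d["scene"],np.c_[q,[z,z]]).round(1).tolist())
```

```text
0.114 [[321.1, 186.8], [365.5, 198.5]]
0.131 [[322.1, 182.7], [367.0, 194.5]]
0.147 [[322.9, 178.7], [368.5, 190.6]]
```

Call:
jog_arm --motion '[{"offset":[0,0,0.5],"roll":0,"hand":52},{"offset":[0,0,0.5],"roll":0,"hand":52},{"offset":[0,0,0.5],"roll":0,"hand":52},{"offset":[0,0,0.5],"roll":0,"hand":52},{"offset":[0,0,0.5],"roll":0,"hand":52},{"offset":[0,0,0.5],"roll":0,"hand":52},{"offset":[0,0,0.5],"roll":0,"hand":52},{"offset":[0,0,0.5],"roll":0,"hand":52},{"offset":[0,0,0.5],"roll":0,"hand":52},{"offset":[0,0,0.5],"roll":0,"hand":52}]'

```text
clock: 6.1
tool_pos: [0.6094, 0.2004, 0.1232]
orientation: [-180.0, 0.0, 158.2]
force: [-9.5, -2.5, 16.9]
opening: 0.0519
```

Run:
```python
from h import *
from plant import ctrl,cams
import cv2
o=ctrl.get_obs();print(o["clock"],o["tool_pos"],o["force"])
sn=cams.snapshot("scene");c,s=np.cos(-.3793),np.sin(-.3793);R=np.array([[c,-s],[s,c]])
k=800/60;im=cv2.resize(sn["img"][165:210,315:375],(800,600),interpolation=cv2.INTER_CUBIC)[:,:,::-1].copy()
for z,col in((.114,(0,0,255)),(.137,(0,255,255)),(.147,(0,255,0))):
    q=np.array([[-.052,-.056],[-.052,0],[-.052,.056]])@R.T+[.6888,.1681]
    for u in proj(sn,np.c_[q,[z]*3]):cv2.circle(im,tuple(int(v) for v in (u-[315,165]+.5)*k),4,col,-1)
cv2.imwrite("pics/z5.png",im)
```

```text
6.1 [0.60942486 0.20044521 0.12324603] [-9.51434243 -2.50498479 16.93640635]
```

View pics/z5.png

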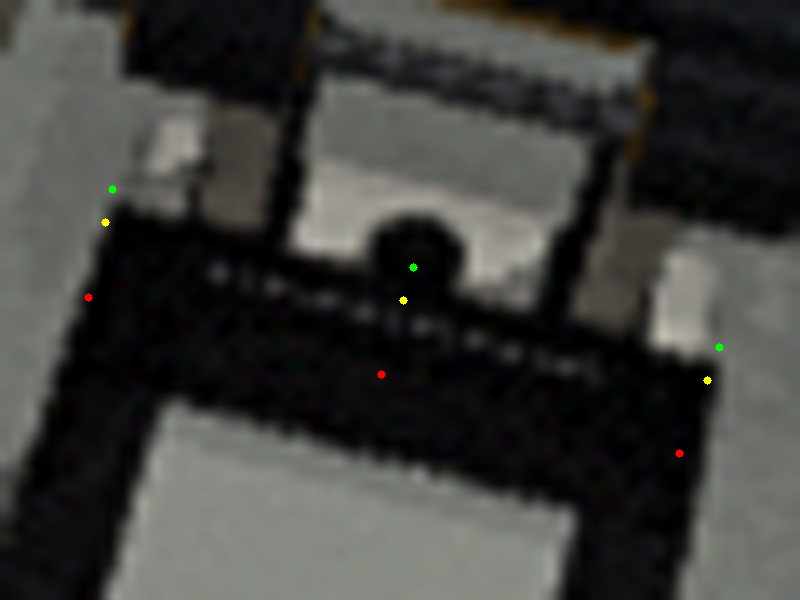

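The cover edge is well above the 0.17 rad marker (yellow), close to the stop. The buttons have been held at the bottom, so I'll release straight up.

Call:
jog_arm --motion '[{"offset":[0,0,-3],"roll":0,"hand":52},{"offset":[0,0,-8],"roll":0,"hand":52},{"offset":[0,0,-20],"roll":0,"hand":52},{"offset":[0,0,-45],"roll":0,"hand":52},{"offset":[0,0,-80],"roll":0,"hand":52},{"offset":[0,0,-120],"roll":0,"hand":52},{"offset":[30,0,-130],"roll":0,"hand":52},{"offset":[70,0,-130],"roll":0,"hand":52},{"offset":[110,0,-130],"roll":0,"hand":52},{"offset":[120,0,-130],"roll":0,"hand":52},{"offset":[120,0,-130],"roll":0,"hand":52},{"offset":[120,0,-130],"roll":0,"hand":52},{"offset":[120,0,-130],"roll":0,"hand":52}]'

```text
clock: 7.23
tool_pos: [0.4992, 0.2455, 0.2515]
orientation: [180.0, 0.0, 158.2]
force: [0.5, 0.5, -0.0]
opening: 0.0521
```

Run:
```python
from plant import ctrl,cams
import cv2,numpy as np,pickle
o=ctrl.get_obs();print(o["clock"],o["tool_pos"],o["force"])
d=pickle.load(open("s0.pkl","rb"))
s=cams.snapshot("scene")["img"];b=s[150:270,300:420];a=cv2.absdiff(s,d["scene"]["img"])
cv2.imwrite("pics/z6.png",np.hstack([cv2.resize(b,(400,400),interpolation=cv2.INTER_CUBIC),cv2.resize(a,(400,400))])[:,:,::-1])
```

```text
7.2333 [0.49920279 0.24548149 0.25154955] [ 0.48618341  0.49180812 -0.00546669]
```

View pics/z6.png

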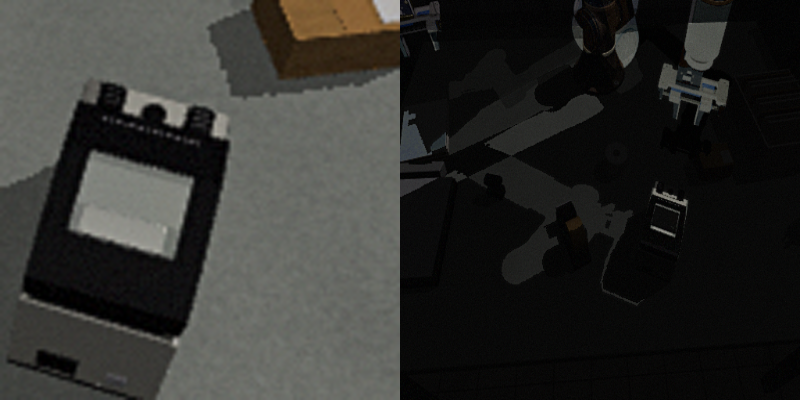

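The cover stays ajar, both buttons are up, and the difference image shows changes only in the arm, its shadows and the cover. I'll hand the job in.

```bash
python3 -c "
from plant import order
print(order.close_job())"
```

```text
the job is handed in; nothing more can be done
None
```

The printer's cover is released and standing ajar, and the job was handed in at 7.2 s. I set the gripper to a 52 mm opening, pressed both release buttons together with one fingertip on each, and held them down for about 2 s.

**Buttons and feed key:**
- **While pressing:** the total upward force reached 17 N. That is more than the 10 N the two springs give fully down, so I took the buttons to be at the bottom.
- **After release:** the last picture shows both buttons up. The fingertips stayed clear of the feed key, though I could not read its travel directly.

**Cover:** measured in the scene camera while the buttons were held, the front lip stood about 143 mm above the counter. The stop would be 147 mm and the 0.17 rad limit about 137 mm. The few millimetres short of the stop are within roughly one pixel. In the last picture the cover is still raised.

**Other objects:** comparing the start and end pictures by eye, only the arm, shadows and cover had changed. The contact force on the tool was about 0 at the end.

**Unexplained:** a sideways force of 6–10 N showed while pressing. It was probably friction and was gone after release.

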